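# Set the grind and hold the grinder's dose dial at its third click

## Robot

A 6-joint arm with a two-finger parallel gripper is mounted at the origin on a cart in front of the work surface, level with it; the furniture and walls round the work are solid. World frame = base frame: x ahead of the robot, y to its left, z up, the work surface at z = 0. Lengths are in m, angles in degrees, forces in N, time in s.
With the tool pointing down it reaches from about 0.4 to 0.825 m from the base axis. Payload 7 kg.
Tool frame: the origin (TCP) lies between the finger pads; the fingertips stand 14 mm ahead of it and the grasp point (between the pads) lies 5 mm behind it; x points along the fingers, y is the direction in which the jaws open and shut, and the axes are right-handed (so a half turn about x gives the same grasp; the last joint's range is limited). The gripper opens to 85 mm and grips with 20 to 120 N. Pads are 22 mm wide; open, the fingers measure 114 mm over their backs; the gripper's body (76 mm by 85 mm) begins 54 mm behind the grasp point. The pads swing forward as they close: fully open they stand 13 mm farther back than shut.
Start: joints at [81.538, 20.546, 0.682, 0, -70.136, -16.507], TCP at [0.285, 0.612, 0.245] pointing down, gripper open.
Joint ranges: [-176.03, 176.03], [-82.01, 121.73], [-58.28, 71.71], [-173.87, 95.51], [-174.79, -0.11], [-173.66, 173.66]. Speed limits (degrees/s): [136.94, 136.94, 172.46, 180, 180, 180].

## Interface

Orientations are given as [roll, pitch, yaw] about the fixed x, y, z axes, in that order (R = Rz(yaw) Ry(pitch) Rx(roll)).
In Python, from plant import manip, get_image gives the robot as it stands.
- The arm moves only by the tool arm_command, never from a script. Its argument "plan" is a list that holds one entry, the list of rows, each a list of 6 numbers: the shift along the tool's x, y, z in m, then the turn, a rotation vector about the tool's x, y, z in rad. In form: [[[dx, dy, dz, wx, wy, wz], ...]]. A call has 1 to 5 rows; each row is the pose to reach, as a shift and turn from the pose commanded when the call began, along the tool's axes at that moment; what a row does not reach only later rows make up. A row lasts 1/10 s, in which the tool goes at most 50 mm and 8.59 degrees, less where a joint would pass 70% of its speed; a pose out of reach is approached as far as the arm can. A call with a gripper value outside its range is refused whole. "gripper" is the finger opening in m, from 0 to 0.0854, set as the call begins (left out, the last holds). The fingers move at their own pace and stop on an object; "newtons" is the grip in N (left out, the last holds). Time passes only in rows, so rows that repeat a pose let the fingers close. It gives the time, the measured TCP pose, the force and the opening at its end, in the units of the state.
- manip.get_state(): the state, without advancing time (a new reading comes with each control period).
- get_image(name): name is "side" or "top"; returns a dict with "color" (400x640x3 uint8, blue, green, red), "mtx" (3x3 intrinsics, pixels), "view" (4x4, takes a point from world to camera coordinates). Camera axes: x right, y down, z forward; pixel columns grow to the right and rows downward; lengths in m; the calibration is good to about 2 mm. A picture is of the moment at which its call begins. There is no depth.
- manip.finish_job(): hands the job in, once; it reports no verdict.
The state is a dict: "time": time; "joints": joint angles; "joint_vel": joint speeds; "joint_torque": joint torques, N m; "ee_pos": TCP position; "tcp_rot": TCP orientation; "force": force on the tool from outside, world axes, zero at the start; "torque": the same for the moment, N m; "grip_width": finger opening in m.
Only numpy, scipy, OpenCV 4.12 (cv2) and the standard library are available. Lean on these libraries where they do the work, as an engineer would, in place of code of your own. Each camera call takes 0.05 s, during which the arm holds its last target.

## Task

On the coffee grinder, turn the round grind sleeve until it rests on 4 (the mark with four dots) and let go of it. Only then turn the spring-return dose dial (the bar-shaped grip) clockwise from rest past its first two clicks to the third click (three dots), not past it towards the fourth, and keep holding it there against its spring: finish the program still holding the dial. Leave the mug, the onion and the spice jar alone.

Things in the scene. Friction and masses are not known exactly. Their poses are not given: they have to be found in the camera images.
- grinder: coffee grinder, low fixed white housing 190 (x) x 250 (y) mm, deck 62 mm above the worktop. Origin: centre of its underside; x to its rear (front faces the robot), y to its left, z up. Clear bean hopper 80 mm across at x +52, y 0, top 113 mm above the worktop. Sleeve axis at x -35, y +68; dial axis at x -35, y -68; each on a dark scale disc 100 mm across, top at 66 mm, with groups of white dots
- sleeve_grip (a point): point on the grind sleeve's axis at gripping height, 30 mm above the deck (92 mm above the worktop). The sleeve is an upright round fluted steel ring, 56 mm in diameter, 66 to 106 mm above the worktop, with a black index line on top and side; grip it across any diameter. x points along the index line, z up
- grind_sleeve (a joint): angle of the grind sleeve, rad, growing clockwise seen from above, range 0 to 2.0. Six clicks 0.4 apart, it stays where it clicks in: setting 1 (one dot) at 0, 2 at 0.4, 3 at 0.8, 4 (four dots) at 1.2, 5 at 1.6, 6 at 2.0. At 1.0 the index points to the grinder's front. It starts on 1 or 2; about 0.06 N m turns it past a click
- dial_grip (a point): point on the dose dial's axis at gripping height, 33 mm above the deck (95 mm above the worktop). The dial is a steel bar grip 46 mm long, 14 mm wide, from 70 to 108 mm above the worktop, on a thin skirt 50 mm across (top at 70 mm); pinch the bar across its 14 mm width. x points along the bar to its end with the black index line, z up
- dose_dial (a joint): angle of the dose dial, rad, growing clockwise seen from above, range 0 to 1.62. Rest at 0 (white stroke), clicks at 0.4 (one dot), 0.8 (two), 1.2 (three: the third click), 1.6 (four). At 0.6 the index points to the grinder's front. A spring turns it back to 0 when let go: 0.04 N m at rest, 0.10 at the third click; clicks add or take up to 0.025
- table_mug: bystander: white mug with a handle, about 82 x 112 x 94 mm, loose; origin centre of underside
- onion: bystander: red onion, about 84 mm wide and 82 mm high, loose; origin at its underside
- spice_jar: bystander: small spice jar with a dark lid, 41 mm across, 105 mm high, loose; origin centre of underside

How it is judged:
By the outcome, as a careful person would: the job done as asked, in the order asked, and still so for the second after the job is handed in, while the arm keeps its last pose, push and grip.
It also fails if it takes over 51 s, if anything falls off the work surface, if the arm or the gripper's body presses on something with over 40 N, if the wrist force passes 120 N, or if a joint passes its speed limit or range.

## Working session

There is one attempt and no reset: what is moved stays moved. The work goes in short steps, Python scripts to look and compute and a tool call to move; the robot and the scene stay as the last step left them, time stands still between calls to the robot, and variables do not carry over. Pictures are saved under pics/ and viewed, and the job is handed in when it is done.

Besides the shell and the picture viewer there is one more tool, called after "Emit:" by a JSON object that holds its "name" and its "arguments". arm_command: Moves the arm, as the interface text tells. Its arguments: {"type":"object","properties":{"plan":{"type":"array","items":{"type":"array","items":{"type":"array","items":{"type":"number"}}}},"gripper":{"type":"number"},"newtons":{"type":"number"}},"required":["plan"]}

```bash
mkdir -p pics; ls; python3 - <<'E'
from plant import manip,get_image
import cv2,numpy as np
print(manip.get_state())
for n in("side","top"):
    d=get_image(n);cv2.imwrite(f"pics/{n}0.png",d["color"]);print(n,d["mtx"],d["view"])
    np.savez(f"{n}.npz",mtx=d["mtx"],view=d["view"])
E
```

```text
pics
{'time': 0.0, 'joints': array([ 8.15368169e+01,  2.05902377e+01,  6.31789789e-01, -1.89999597e-02,
       -7.01357615e+01, -1.65062915e+01]), 'joint_vel': array([ 0.01704204,  0.09996239, -0.03313729, -0.09360253, -0.02320488,
        0.1054311 ]), 'joint_torque': array([ 7.46267960e-04, -5.83306289e+01,  2.93422955e+01,  6.93640262e+00,
       -5.80847161e-03,  7.45429020e-06]), 'ee_pos': array([0.28478024, 0.61146209, 0.24436563]), 'tcp_rot': array([  95.77247323,   89.90411185, -109.20347214]), 'force': array([-0.86737752, -1.43738901,  0.59034805]), 'torque': array([ 0.00835142,  0.04509736, -0.02309798]), 'grip_width': 0.08516584309963314}
side [[389.26794407   0.         319.01276151]
 [  0.         389.26794407 194.40161285]
 [  0.           0.           1.        ]] [[-0.8251989   0.56473857 -0.01082218  0.45332033]
 [ 0.49834087  0.71889148 -0.48461471 -0.23246946]
 [-0.26590065 -0.40529666 -0.87466077  1.41961153]
 [ 0.          0.          0.          1.        ]]
top [[495.03111444   0.         325.828586  ]
 [  0.         495.03111444 200.15949629]
 [  0.           0.           1.        ]] [[-2.48888645e-03 -9.99952918e-01 -9.37903766e-03  1.31202215e-03]
 [-9.88804576e-01  3.86024117e-03 -1.49166382e-01  5.39035156e-01]
 [ 1.49195565e-01  8.90277717e-03 -9.88767629e-01  1.34480356e+00]
 [ 0.00000000e+00  0.00000000e+00  0.00000000e+00  1.00000000e+00]]
```

View pics/top0.png

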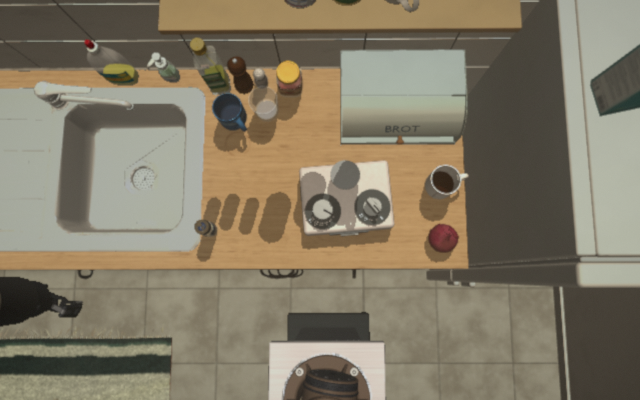

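View pics/side0.png

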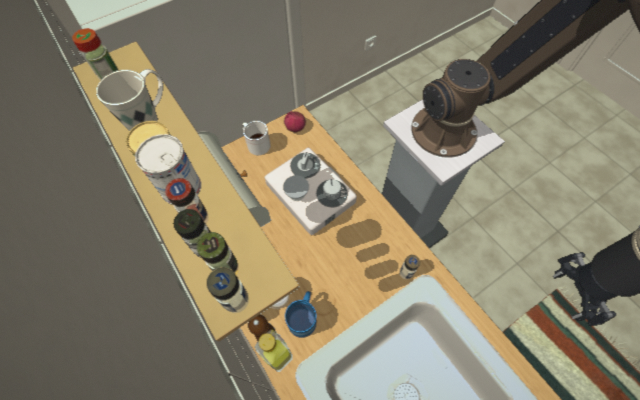

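The top view shows the grinder around (347,198). The sleeve is at about (322,210) and the dial at about (372,207). The mug is at (445,181), the onion at (443,238) and the spice jar at (206,228). Next I'll zoom in on both views.

```bash
python3 - <<'E'
import cv2
a=cv2.imread("pics/top0.png")[150:245,290:405];cv2.imwrite("pics/top0z.png",cv2.resize(a,None,fx=6,fy=6,interpolation=cv2.INTER_CUBIC))
a=cv2.imread("pics/side0.png")[140:235,260:360];cv2.imwrite("pics/side0z.png",cv2.resize(a,None,fx=6,fy=6,interpolation=cv2.INTER_CUBIC))
E
```

```text
(no output)
```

View pics/top0z.png

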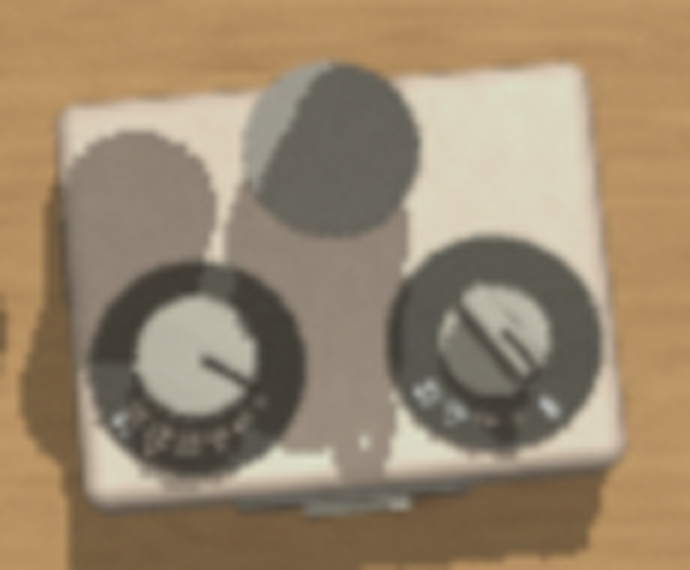

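View pics/side0z.png

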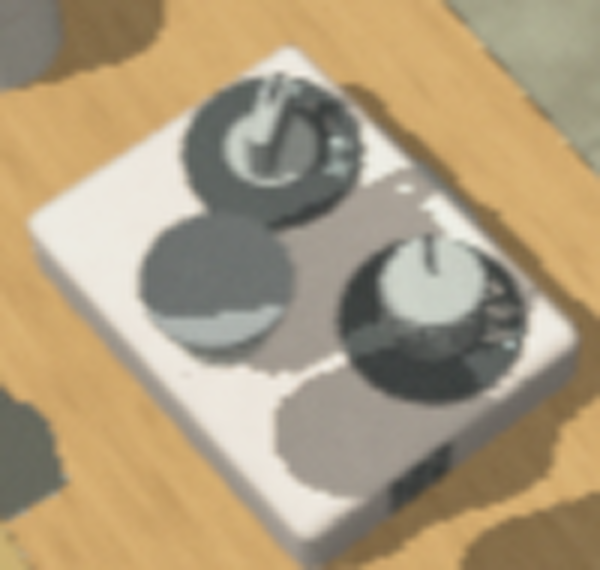

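```bash
cat > h.py <<'E'
import numpy as np,cv2
def ray(cam,px,z):
    d=np.load(f"{cam}.npz");K,V=d["mtx"],d["view"];R,t=V[:3,:3],V[:3,3]
    c=-R.T@t; r=R.T@np.linalg.inv(K)@np.array([px[0],px[1],1.]); return (c+r*(z-c[2])/r[2])
def proj(cam,p):
    d=np.load(f"{cam}.npz");q=d["view"][:3,:3]@np.array(p)+d["view"][:3,3];q=d["mtx"]@q;return q[:2]/q[2]
def zt(u,v):return ((u+.5)/6-.5+290,(v+.5)/6-.5+150)
def zs(u,v):return ((u+.5)/6-.5+260,(v+.5)/6-.5+140)
E
python3 - <<'E'
from h import *
np.set_printoptions(precision=4,suppress=True)
for n,p in dict(TL=(62,103),TR=(582,65),BR=(624,455),BL=(90,500)).items(): print(n,ray("top",zt(*p),.062))
# disc fits
for cam,f,seeds in (("top",zt,[(198,370),(495,345)]),("side",zs,[(432,320),(272,150)])):
    im=cv2.imread(f"pics/{cam}0z.png");g=cv2.cvtColor(im,cv2.COLOR_BGR2HSV)[...,2]
    m=((g<118)).astype(np.uint8)*255
    cv2.imwrite(f"pics/{cam}m.png",m)
    cs,_=cv2.findContours(m,cv2.RETR_EXTERNAL,cv2.CHAIN_APPROX_NONE)
    for c in cs:
        if cv2.contourArea(c)<8000: continue
        h=cv2.convexHull(c);e=cv2.fitEllipse(h);print(cam,e,ray(cam,f(*e[0]),.066))
for nm,cam,p,q in (("sl","top",zt(203,360),zt(250,385)),("slside","side",zs(434,272),zs(428,240))):
    a,b=ray(cam,p,.106),ray(cam,q,.106);d=b-a;print(nm,a,b,np.degrees(np.arctan2(d[1],d[0])))
print("sleeve top c",ray("top",zt(196,356),.106),ray("side",zs(433,281),.106))
for n,p in dict(line0=(462,308),line1=(528,378)).items(): print(n,ray("top",zt(*p),.108))
E
```

```text
TL [0.6301 0.0713 0.062 ]
TR [ 0.647  -0.1701  0.062 ]
BR [ 0.4653 -0.1854  0.062 ]
BL [0.4456 0.0576 0.062 ]
top ((311.11212158203125, 508.0061340332031), (138.06871032714844, 650.5697021484375), 88.17236328125) [ 0.4413 -0.0428  0.066 ]
top ((196.92538452148438, 367.111328125), (217.07701110839844, 220.62693786621094), 86.70590209960938) [0.5058 0.0088 0.066 ]
top ((491.8419494628906, 343.8553466796875), (210.60105895996094, 216.21678161621094), 107.06906127929688) [ 0.516  -0.1258  0.066 ]
top ((337.3772888183594, 155.63064575195312), (151.3291778564453, 176.37362670898438), 29.707834243774414) [ 0.6039 -0.0561  0.066 ]
side ((430.3438415527344, 320.8965759277344), (167.12295532226562, 187.369384765625), 91.499267578125) [0.5083 0.0097 0.066 ]
side ((247.46957397460938, 200.65435791015625), (187.40867614746094, 272.90924072265625), 35.59882736206055) [ 0.5465 -0.1072  0.066 ]
sl [0.5038 0.0055 0.106 ] [ 0.4926 -0.0153  0.106 ] -118.39480651863873
slside [0.5037 0.0053 0.106 ] [ 0.4953 -0.012   0.106 ] -116.10562166251292
sleeve top c [0.5056 0.0086 0.106 ] [0.5072 0.0093 0.106 ]
line0 [ 0.5264 -0.1093  0.108 ]
line1 [ 0.495 -0.138  0.108]
```

View pics/topm.png

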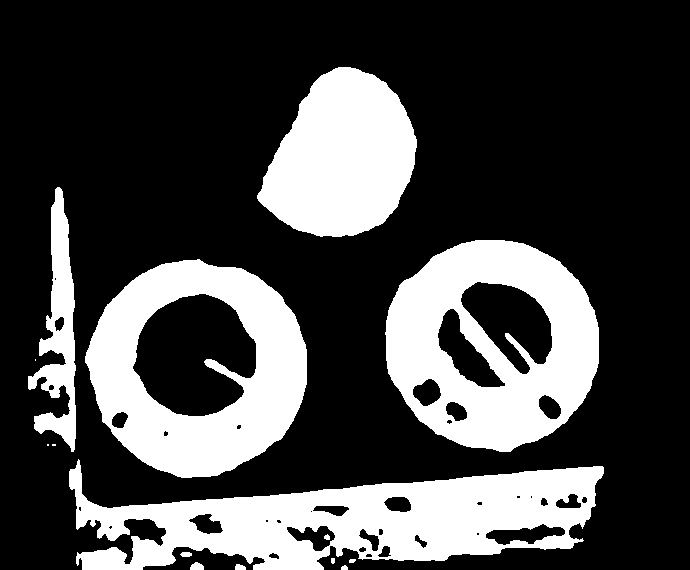

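```bash
cat >> h.py <<'E'
from scipy.spatial.transform import Rotation as Ro
def st():
    from plant import manip
    s=manip.get_state();return s,Ro.from_euler('xyz',s['tcp_rot'],degrees=True).as_matrix()
def want(p,jaw):
    """shift (tool axes) and rotvec to reach p, tool down, jaw axis at world angle jaw (deg, mod 180)"""
    s,R=st();best=None
    for k in (0,180):
        a=np.radians(jaw+k);y=np.array([np.cos(a),np.sin(a),0]);x=np.array([0,0,-1.]);T=np.c_[x,y,np.cross(x,y)]
        w=Ro.from_matrix(R.T@T).as_rotvec();print("shift",(R.T@(np.array(p)-s['ee_pos'])).round(4),"rot",w.round(4),'joints',s['joints'].round(1))
E
python3 - <<'E'
from h import *
s,R=st();print(R.round(3))
want([.506,.009,.245],90);want([.506,.009,.245],60)
E
```

```text
[[-0.    -0.422 -0.906]
 [-0.001 -0.906  0.422]
 [-1.     0.001 -0.   ]]
shift [ 2.000e-04  4.528e-01 -4.549e-01] rot [ 2.7057e+00 -2.0000e-03 -2.0000e-04] joints [ 81.5  20.6   0.6  -0.  -70.1 -16.5]
shift [ 2.000e-04  4.528e-01 -4.549e-01] rot [-4.359e-01  2.000e-04 -1.500e-03] joints [ 81.5  20.6   0.6  -0.  -70.1 -16.5]
shift [ 2.000e-04  4.528e-01 -4.549e-01] rot [-3.0539e+00  2.2000e-03 -3.0000e-04] joints [ 81.5  20.6   0.6  -0.  -70.1 -16.5]
shift [ 2.000e-04  4.528e-01 -4.549e-01] rot [ 0.0877 -0.0002 -0.0015] joints [ 81.5  20.6   0.6  -0.  -70.1 -16.5]
```

Emit:
{"name": "arm_command", "arguments": {"plan": [[[0,0.035,-0.035,0,0,0],[0,0.07,-0.07,0,0,0],[0,0.105,-0.105,0,0,0],[0,0.14,-0.14,0,0,0],[0,0.175,-0.175,0,0,0]]], "gripper": 0.085}}

```text
time: 0.6
ee_pos: [0.3698, 0.3773, 0.245]
tcp_rot: [83.3, 90.0, -121.6]
force: [0.4, -0.8, 1.1]
grip_width: 0.0848
```

Emit:
{"name": "arm_command", "arguments": {"plan": [[[0,0.035,-0.035,0,0,0],[0,0.07,-0.07,0,0,0],[0,0.105,-0.105,0,0,0],[0,0.14,-0.14,0,0,0],[0,0.175,-0.175,0,0,0]]]}}

```text
time: 1.1
ee_pos: [0.4545, 0.1449, 0.2454]
tcp_rot: [-95.8, 90.0, 59.2]
force: [1.7, 1.3, 0.7]
grip_width: 0.0851
```

Emit:
{"name": "arm_command", "arguments": {"plan": [[[0,0.03,-0.03,0,0,0],[0,0.06,-0.06,0,0,0],[0,0.09,-0.09,0,0,0],[0,0.103,-0.105,0,0,0],[0,0.103,-0.105,0,0,0]]]}}

```text
time: 1.6
ee_pos: [0.5065, 0.0069, 0.2447]
tcp_rot: [52.0, 89.9, -153.1]
force: [0.2, 0.1, -0.6]
grip_width: 0.0848
```

```bash
python3 - <<'E'
from h import *
s,R=st();print(s['ee_pos'],s['time'],R.round(3))
want([.506,.009,.082],65)
E
```

```text
[0.50648013 0.00685812 0.24473501] 1.6 [[-0.001 -0.425 -0.905]
 [-0.001 -0.905  0.425]
 [-1.     0.001  0.001]]
shift [ 0.1627 -0.0019  0.0012] rot [ 3.1388e+00 -1.6000e-03 -1.2000e-03] joints [ 23.    4.6 -20.2   0.  -65.3  41.8]
shift [ 0.1627 -0.0019  0.0012] rot [-0.0028  0.0008 -0.001 ] joints [ 23.    4.6 -20.2   0.  -65.3  41.8]
```

Emit:
{"name": "arm_command", "arguments": {"plan": [[[0.04,-0.002,0.001,0,0,0],[0.08,-0.002,0.001,0,0,0],[0.11,-0.002,0.001,0,0,0],[0.14,-0.002,0.001,0,0,0],[0.155,-0.002,0.001,0,0,0]]]}}

```text
time: 2.1
ee_pos: [0.5043, 0.0115, 0.0877]
tcp_rot: [40.2, 89.8, -164.7]
force: [-0.1, 0.7, -0.6]
grip_width: 0.085
```

Emit:
{"name": "arm_command", "arguments": {"plan": [[[0.007,0,0,0,0,0],[0.007,0,0,0,0,0],[0.007,0,0,0,0,0]]]}}

```text
time: 2.4
ee_pos: [0.5066, 0.0118, 0.084]
tcp_rot: [-142.4, 89.9, 12.7]
force: [0.9, 0.1, 1.2]
grip_width: 0.0849
```

Emit:
{"name": "arm_command", "arguments": {"plan": [[[0,0,0,0,0,0],[0,0,0,0,0,0],[0,0,0,0,0,0],[0,0,0,0,0,0],[0,0,0,0,0,0]]], "gripper": 0.045, "newtons": 30}}

```text
time: 2.9
ee_pos: [0.5054, 0.0098, 0.0844]
tcp_rot: [88.6, 89.9, -116.4]
force: [-3.3, -7.8, 10.9]
grip_width: 0.0524
```

```bash
cat >> h.py <<'E'
def look(tag):
    from plant import get_image
    ims=[]
    for n,(x,y,w,h) in dict(top=(290,150,115,95),side=(260,140,100,95)).items():
        im=get_image(n)["color"];cv2.imwrite(f"pics/{n}{tag}.png",im)
        ims.append(cv2.resize(im[y:y+h,x:x+w],(400,400*h//w),interpolation=cv2.INTER_CUBIC)[:330])
    cv2.imwrite(f"pics/both{tag}.png",np.hstack(ims))
E
python3 - <<'E'
from h import *
s,R=st();print(s['ee_pos'],s['time'],s['grip_width'],s['force'],s['torque'])
look(1)
E
```

```text
[0.50541221 0.00983329 0.0844483 ] 2.9 0.05239629900528385 [-3.32773513 -7.81644778 10.89615716] [-2.8275973   1.28060863  0.04501662]
```

View pics/both1.png

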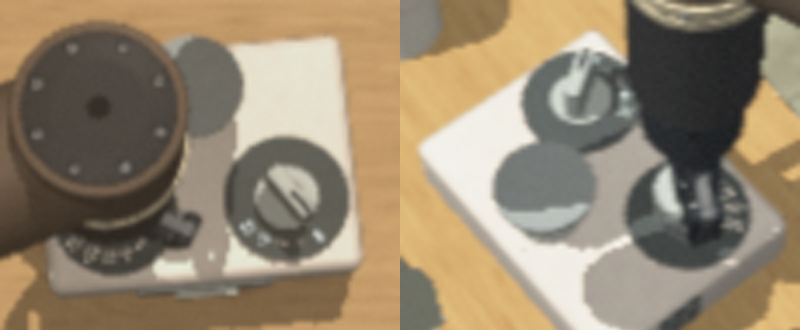

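Emit:
{"name": "arm_command", "arguments": {"plan": [[[0,0.001,0,0.12,0,0],[0,0.001,0,0.24,0,0],[0,0.001,0,0.36,0,0],[0,0.001,0,0.48,0,0],[0,0.001,0,0.6,0,0]]]}}

```text
time: 3.5
ee_pos: [0.5057, 0.0101, 0.0845]
tcp_rot: [-144.0, 90.0, -23.6]
force: [-2.3, -0.5, 8.0]
grip_width: 0.052
```

```bash
python3 - <<'E'
from h import *
s,R=st();print(s['ee_pos'],s['time'],s['grip_width'],s['force'],s['torque'],np.degrees(np.arctan2(R[1,1],R[0,1])),s['joints'])
E
```

```text
[0.50574934 0.01010584 0.08447286] 3.5 0.05202798545032658 [-2.29646656 -0.4939648   7.98370857] [-0.59760839  1.07384595  0.03896998] -149.61816091161305 [ 23.44985273  14.44777016 -32.30774587   0.04423105 -43.21632299
   6.89975228]
```

Emit:
{"name": "arm_command", "arguments": {"plan": [[[0,0,0,0.12,0,0],[0,0,0,0.24,0,0],[0,0,0,0.36,0,0],[0,0,0,0.48,0,0],[0,0,0,0.6,0,0]]]}}

```text
time: 4.0
ee_pos: [0.5063, 0.0102, 0.0845]
tcp_rot: [-89.5, 89.9, -3.5]
force: [-0.5, -1.9, 5.8]
grip_width: 0.0523
```

Emit:
{"name": "arm_command", "arguments": {"plan": [[[0,0,0,0.01,0,0],[0,0,0,0.01,0,0],[0,0,0,0.01,0,0]]]}}

```text
time: 4.3
ee_pos: [0.5062, 0.0102, 0.0845]
tcp_rot: [-87.2, 89.9, -1.5]
force: [-1.3, -1.5, 5.6]
grip_width: 0.0528
```

```bash
python3 - <<'E'
from h import *
s,R=st();print(s['ee_pos'],s['time'],s['grip_width'],s['force'],s['torque'],np.degrees(np.arctan2(R[1,1],R[0,1])),s['joints'])
E
```

```text
[0.50623078 0.0102479  0.08449275] 4.3 0.052777772111409306 [-1.28858871 -1.46387822  5.64365103] [-0.66932305  0.50823551  0.03380879] 175.71077384729645 [ 23.44650851  14.46195214 -32.28661566   0.05217522 -43.17465141
 -27.77375758]
```

Emit:
{"name": "arm_command", "arguments": {"plan": [[[0,0,0,0,0,0],[0,0,0,0,0,0],[0,0,0,0,0,0],[0,0,0,0,0,0],[0,0,0,0,0,0]]], "gripper": 0.085}}

```text
time: 4.8
ee_pos: [0.5057, 0.0105, 0.0832]
tcp_rot: [103.3, 90.0, -171.0]
force: [0.0, 0.5, -0.7]
grip_width: 0.0848
```

Emit:
{"name": "arm_command", "arguments": {"plan": [[[-0.02,0,0,0,0,0],[-0.05,0,0,0,0,0],[-0.08,0,0,0,0,0],[-0.12,0,0,0,0,0],[-0.15,0,0,0,0,0]]]}}

```text
time: 5.3
ee_pos: [0.506, 0.0105, 0.2356]
tcp_rot: [-76.7, 89.9, 9.0]
force: [1.4, 0.5, 0.1]
grip_width: 0.0851
```

```bash
python3 - <<'E'
from h import *
s,R=st();print(s['ee_pos'],s['time'],R.round(3))
look(2)
want([.515,-.1265,.235],128.7)
E
```

```text
[0.50598915 0.01048702 0.23563549] 5.3 [[ 0.002 -0.997  0.075]
 [ 0.     0.075  0.997]
 [-1.    -0.002  0.   ]]
shift [ 0.0027 -0.0172 -0.1366] rot [0.8211 0.0054 0.006 ] joints [ 23.5   4.8 -21.    0.1 -63.8 -27.8]
shift [ 0.0027 -0.0172 -0.1366] rot [-2.3205 -0.0074  0.0066] joints [ 23.5   4.8 -21.    0.1 -63.8 -27.8]
```

View pics/both2.png

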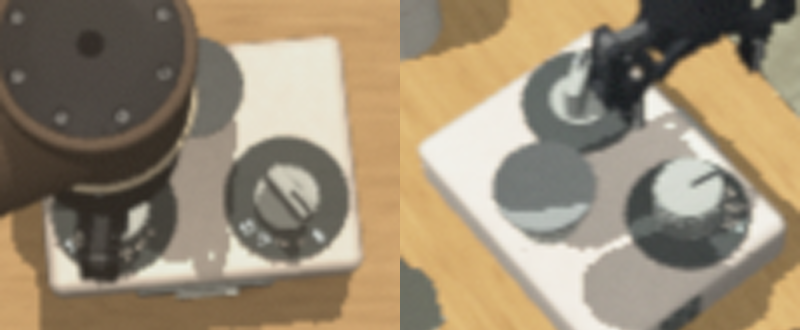

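```bash
python3 - <<'E'
from h import *
a=ray("side",((690.5-400)/4-.5+260,186/4-.5+140),.106);b=ray("side",((718-400)/4-.5+260,171/4-.5+140),.106);d=b-a
print(a,b,np.degrees(np.arctan2(d[1],d[0])))
E
```

```text
[0.5054248 0.0087684 0.106    ] [0.48038473 0.00992512 0.106     ] 177.3551063588661
```

Emit:
{"name": "arm_command", "arguments": {"plan": [[[0,-0.004,-0.03,0.13,0,0],[0,-0.007,-0.06,0.26,0,0],[0,-0.011,-0.09,0.39,0,0],[0,-0.014,-0.12,0.52,0,0],[0,-0.017,-0.1365,0.65,0,0]]]}}

```text
time: 5.9
ee_pos: [0.5119, -0.1286, 0.2326]
tcp_rot: [134.6, 89.9, -177.3]
force: [0.6, 0.7, -0.2]
grip_width: 0.085
```

Emit:
{"name": "arm_command", "arguments": {"plan": [[[0,0,0,0.13,0,0],[0,0,0,0.17,0,0],[0,0,0,0.17,0,0],[0,0,0,0.17,0,0]]]}}

```text
time: 6.3
ee_pos: [0.5122, -0.1268, 0.2329]
tcp_rot: [138.2, 90.0, 177.0]
force: [-0.9, -0.4, 0.1]
grip_width: 0.0848
```

```bash
python3 - <<'E'
from h import *
s,R=st();print(s['ee_pos'],s['time'],R.round(3))
look(3)
want([.515,-.1265,.09],128.7)
E
```

```text
[ 0.51224876 -0.12684162  0.23286316] 6.3 [[-0.001 -0.627  0.779]
 [ 0.     0.779  0.627]
 [-1.     0.    -0.   ]]
shift [ 0.1431 -0.0015  0.0023] rot [ 0.0018 -0.0003 -0.0002] joints [  7.4   7.2 -18.8  -0.  -64.  -58.6]
shift [ 0.1431 -0.0015  0.0023] rot [-3.1398e+00  4.0000e-04 -4.0000e-04] joints [  7.4   7.2 -18.8  -0.  -64.  -58.6]
```

View pics/both3.png

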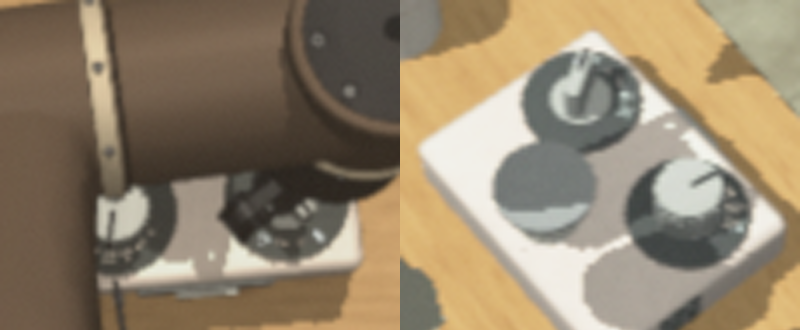

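```bash
python3 - <<'E'
from h import *
k=115/400
a=ray("top",(113*k+290-.4,211*k+150-.4),.106);b=ray("top",(109.5*k+290-.4,240*k+150-.4),.106);d=b-a
print(a,b,np.degrees(np.arctan2(d[1],d[0])))
# ideal projections
for th in (1.0,1.2,1.4):
    w=np.radians(184.3)-(th-1)
    print(th,[[ (proj(c,[.506+r*np.cos(w),.009+r*np.sin(w),.106])) for r in (0,.027)] for c in("top","side")])
im=cv2.imread("pics/side3.png")[175:200,318:350];cv2.imwrite("pics/z3s.png",cv2.resize(im,None,fx=16,fy=16,interpolation=cv2.INTER_NEAREST))
E
```

```text
[0.50204172 0.00900638 0.106     ] [0.47977839 0.01170325 0.106     ] 173.09312883243456
1.0 [[array([322.08787414, 208.78518263]), array([322.86573166, 218.85732322])], [array([332.01511746, 186.14664803]), array([338.78367967, 181.36377779])]]
1.2 [[array([322.08787414, 208.78518263]), array([320.83178679, 218.81401122])], [array([332.01511746, 186.14664803]), array([339.77613302, 182.62401109])]]
1.4 [[array([322.08787414, 208.78518263]), array([318.84851717, 218.3697511 ])], [array([332.01511746, 186.14664803]), array([340.46392622, 184.0292278 ])]]
```

View pics/z3s.png

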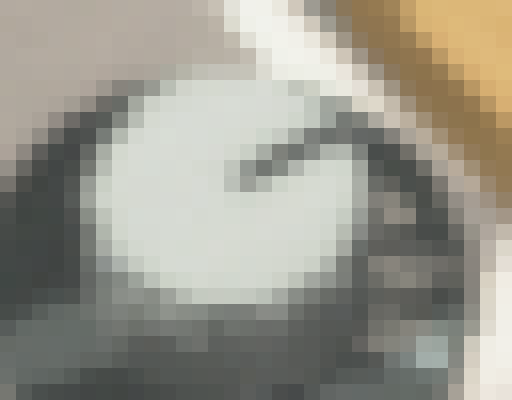

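The sleeve reads 173° in the top view, and setting 4 should be 172.8°, so it is on 4 and released. The side view agrees. Next I'll descend on the dial.

Emit:
{"name": "arm_command", "arguments": {"plan": [[[0.04,-0.002,0.003,0,0,0],[0.08,-0.002,0.003,0,0,0],[0.11,-0.002,0.003,0,0,0],[0.13,-0.002,0.003,0,0,0],[0.142,-0.002,0.003,0,0,0]]], "gripper": 0.05}}

```text
time: 6.9
ee_pos: [0.5152, -0.1264, 0.0895]
tcp_rot: [144.7, 89.9, -176.5]
force: [-0.1, -0.9, 0.6]
grip_width: 0.0499
```

Emit:
{"name": "arm_command", "arguments": {"plan": [[[0,0,0,0,0,0],[0,0,0,0,0,0],[0,0,0,0,0,0]]]}}

```text
time: 7.2
ee_pos: [0.517, -0.1265, 0.0926]
tcp_rot: [-37.4, 89.9, 1.4]
force: [0.4, -0.3, 1.2]
grip_width: 0.05
```

```bash
python3 - <<'E'
from h import *
s,R=st();print(s['ee_pos'],s['time'],s['force'],s['grip_width'])
look(4)
want([.516,-.1263,.09],128.7)
E
```

```text
[ 0.51695342 -0.12652885  0.09258224] 7.2 [ 0.4437366  -0.27677323  1.15683946] 0.05000230833554286
shift [ 0.0025  0.0007 -0.0004] rot [0.0006 0.0017 0.0012] joints [  7.4  15.9 -28.6   0.  -45.3 -58.7]
shift [ 0.0025  0.0007 -0.0004] rot [-3.141e+00 -1.900e-03  2.700e-03] joints [  7.4  15.9 -28.6   0.  -45.3 -58.7]
```

View pics/both4.png

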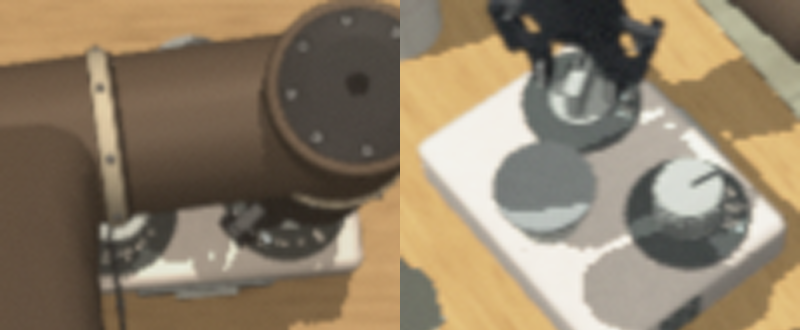

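The fingers straddle the bar, at about (545,80) and (650,80) in the side view. I'll close on it now.

Emit:
{"name": "arm_command", "arguments": {"plan": [[[0.002,0,0,0,0,0],[0.002,0,0,0,0,0],[0.002,0,0,0,0,0],[0.002,0,0,0,0,0],[0.002,0,0,0,0,0]]], "gripper": 0.0, "newtons": 60}}

```text
time: 7.8
ee_pos: [0.5164, -0.1269, 0.0897]
tcp_rot: [-73.7, 90.0, -35.0]
force: [-0.2, -4.8, 3.2]
grip_width: 0.0132
```

Emit:
{"name": "arm_command", "arguments": {"plan": [[[0,0,0,0,0,0],[0,0,0,0,0,0],[0,0,0,0,0,0]]]}}

```text
time: 8.1
ee_pos: [0.5164, -0.1269, 0.0896]
tcp_rot: [-72.2, 90.0, -33.5]
force: [1.1, -5.5, 4.3]
grip_width: 0.013
```

```bash
python3 - <<'E'
from h import *
s,R=st();print(s['ee_pos'],s['time'],s['force'],s['torque'],s['grip_width'],np.degrees(np.arctan2(R[1,1],R[0,1])))
look(5)
E
```

```text
[ 0.51635877 -0.1268934   0.08964983] 8.1 [ 1.0649644  -5.48081948  4.30051968] [-1.82653831 -0.18927455  0.06795166] 0.013021597894663508 128.73066072151786
```

View pics/both5.png

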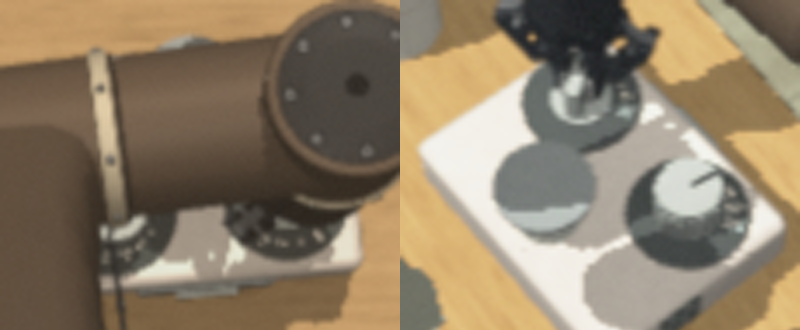

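Emit:
{"name": "arm_command", "arguments": {"plan": [[[0,0,0,0.12,0,0],[0,0,0,0.24,0,0],[0,0,0,0.36,0,0],[0,0,0,0.48,0,0],[0,0,0,0.6,0,0]]]}}

```text
time: 8.7
ee_pos: [0.5161, -0.1263, 0.0896]
tcp_rot: [42.3, 90.0, 46.3]
force: [-2.2, 0.7, 6.8]
grip_width: 0.0126
```

Emit:
{"name": "arm_command", "arguments": {"plan": [[[0,0,0,0.12,0,0],[0,0,0,0.24,0,0],[0,0,0,0.36,0,0],[0,0,0,0.48,0,0],[0,0,0,0.6,0,0]]]}}

```text
time: 9.2
ee_pos: [0.5163, -0.1256, 0.0896]
tcp_rot: [82.9, 89.9, 52.6]
force: [-1.2, 4.3, 5.9]
grip_width: 0.0132
```

Emit:
{"name": "arm_command", "arguments": {"plan": [[[0,0,0,0,0,0],[0,0,0,0,0,0],[0,0,0,0,0,0]]]}}

```text
time: 9.5
ee_pos: [0.5163, -0.1256, 0.0896]
tcp_rot: [83.1, 89.9, 53.1]
force: [-2.0, 3.8, 6.0]
grip_width: 0.0135
```

```bash
python3 - <<'E'
from h import *
s,R=st();print(s['ee_pos'],s['time'],s['force'],s['torque'],s['grip_width'],np.degrees(np.arctan2(R[1,1],R[0,1])))
look(6)
a=cv2.imread("pics/side6.png")[145:180,285:330];b=cv2.imread("pics/top6.png")[190:230,350:400]
cv2.imwrite("pics/z6.png",np.hstack([cv2.resize(a,(400,320),interpolation=cv2.INTER_CUBIC),cv2.resize(b,(400,320),interpolation=cv2.INTER_CUBIC)]))
E
```

```text
[ 0.51632187 -0.12560838  0.08962863] 9.5 [-2.00191587  3.77693857  6.03086151] [1.42171073 0.37720248 0.0432313 ] 0.013526909462936207 59.97736087858283
```

View pics/both6.png

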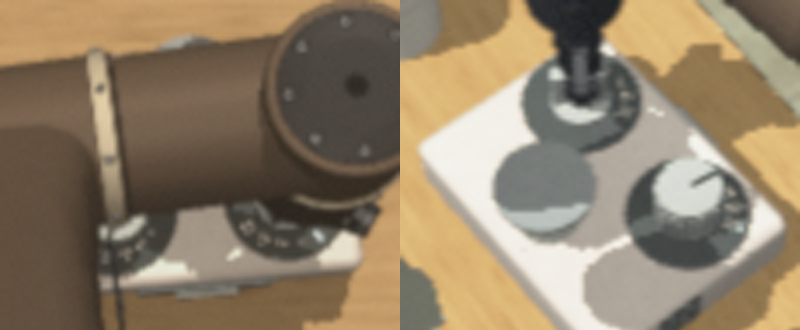

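View pics/z6.png

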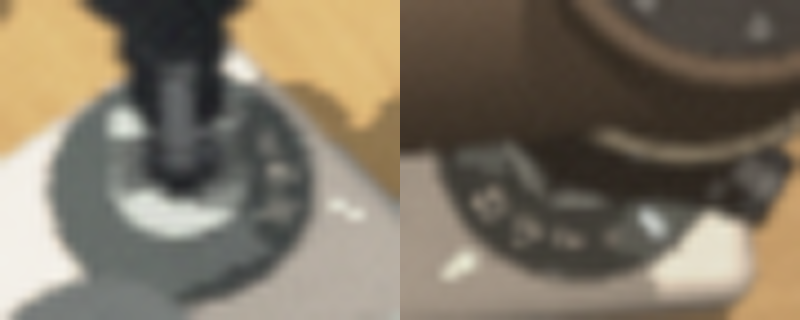

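```bash
python3 - <<'E'
from h import *
for th in (1.0,1.1,1.2,1.3,1.4):
    w=np.radians(184.3)-(th-.6)
    o=[]
    for r,sd in ((-.023,-.007),(-.023,.007),(.023,-.007),(.023,.007)):
        p=proj("side",[.5163+r*np.cos(w)-sd*np.sin(w),-.1262+r*np.sin(w)+sd*np.cos(w),.108]); o.append(((p[0]+.5-285)*400/45,(p[1]+.5-145)*320/35))
    print(th,np.array(o).round().tolist())
im=cv2.imread("pics/side6.png")[148:172,292:316];cv2.imwrite("pics/z6b.png",cv2.resize(im,None,fx=24,fy=24,interpolation=cv2.INTER_NEAREST))
E
```

```text
1.0 [[123.0, 148.0], [114.0, 116.0], [248.0, 117.0], [237.0, 85.0]]
1.1 [[120.0, 143.0], [114.0, 110.0], [247.0, 123.0], [241.0, 90.0]]
1.2 [[117.0, 138.0], [116.0, 105.0], [246.0, 129.0], [243.0, 96.0]]
1.3 [[115.0, 132.0], [118.0, 99.0], [244.0, 134.0], [245.0, 101.0]]
1.4 [[114.0, 127.0], [120.0, 94.0], [242.0, 140.0], [247.0, 106.0]]
```

View pics/z6b.png

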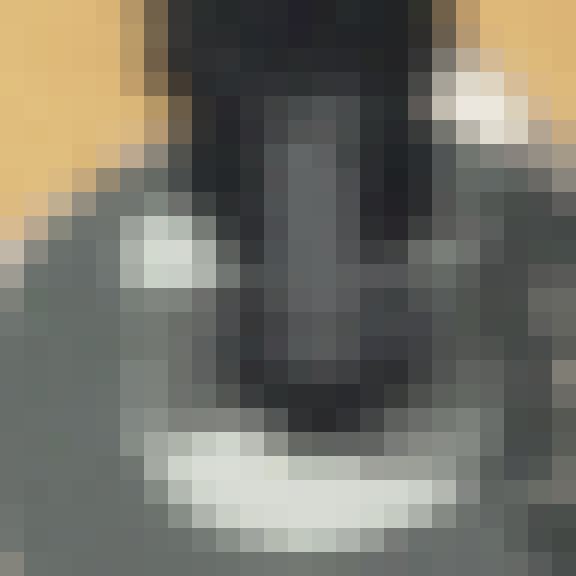

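Emit:
{"name": "arm_command", "arguments": {"plan": [[[0,0,0,0.015,0,0],[0,0,0,0.015,0,0],[0,0,0,0.015,0,0],[0,0,0,0.015,0,0],[0,0,0,0.015,0,0]]]}}

```text
time: 10.1
ee_pos: [0.5163, -0.1256, 0.0896]
tcp_rot: [83.9, 89.9, 53.0]
force: [-0.7, 3.8, 5.9]
grip_width: 0.0133
```

Emit:
{"name": "arm_command", "arguments": {"plan": [[[0,0,0,0,0,0],[0,0,0,0,0,0],[0,0,0,0,0,0],[0,0,0,0,0,0],[0,0,0,0,0,0]]]}}

```text
time: 10.6
ee_pos: [0.5163, -0.1256, 0.0896]
tcp_rot: [84.2, 89.9, 53.3]
force: [-0.9, 3.6, 5.9]
grip_width: 0.0132
```

```bash
python3 - <<'E'
from h import *
s,R=st();print(s['ee_pos'],s['time'],s['force'],s['torque'],s['grip_width'],np.degrees(np.arctan2(R[1,1],R[0,1])))
look(7)
E
```

```text
[ 0.51631762 -0.12561484  0.08961693] 10.6 [-0.90639336  3.60241729  5.90767253] [1.48675902 0.39010247 0.12545568] 0.013232451860397105 59.12001194471413
```

View pics/both7.png

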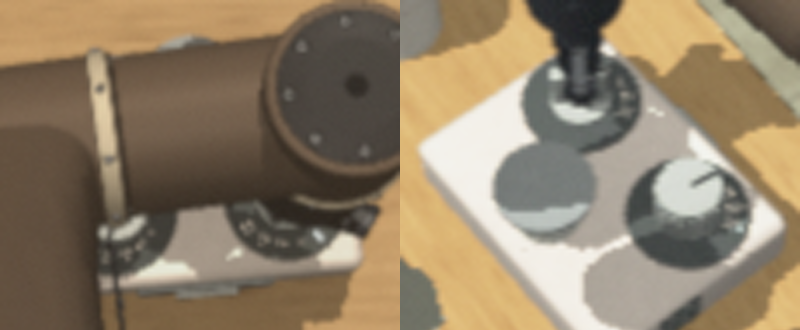

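View pics/side7.png

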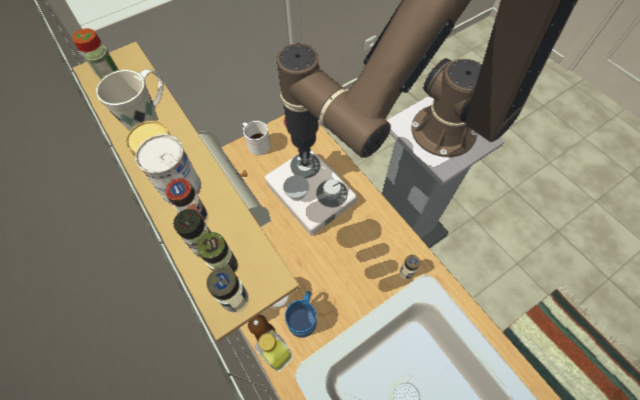

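The side view shows the jaws still pinching the dial at about (305,165). The sleeve index is unchanged on 4, and the mug and jar are where they started. The reading is steady, with a moment of 0.125 N m about the vertical. That is close to what the spring should give at the third click.

```bash
python3 -c "
from plant import manip
print(manip.finish_job())"
```

```text
the job is handed in; nothing more can be done
None
```

The grind sleeve is on 4 and released, and the arm is still holding the dose dial at the third click. I handed the job in at about 10.7 s of the 51 s allowed; the hand-in gives no verdict.

- **Sleeve:** I gripped it, turned it 1.2 rad clockwise from setting 1, opened the gripper and lifted clear. Afterwards the index line read 173° in the top view and 177° in the side view, against 172.8° expected for setting 4. Setting 3 would read 196° and setting 5 would read 150°. A closer look at the line's slope in the side view also matched 4.
- **Dial:** Only after that did I pinch the bar with 60 N and turn it clockwise, ending 1.21 rad from rest. The last reading put the jaws at 59.1°, which corresponds to about 1.21 on the dial. The side view put the bar itself at about 1.15 ± 0.1, so the two agree but the picture is the rougher check. The bar is partly hidden by the gripper, so I could not read its index line directly.
- **Hold:** The grip and angle stayed steady. The measured moment was 0.125 N m, but single readings vary (0.043 N m a second earlier), so this only loosely supports the hold.
- **Bystanders:** The mug and spice jar look unmoved. The onion was hidden behind the arm in the last picture, but the arm never went near it. The forces I read never went above about 14 N.

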